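# Clamp the vial, then hold the splash guard open

### The job

Clamp the vial in the small vise for me: wind the crank clockwise until the sliding jaw holds the vial firmly against the fixed jaw, leaving the clear guard shut meanwhile. Then lift the sprung guard by its front bar to 50 degrees (within about 5) and keep it there so that I can reach in and unscrew the cap: finish still gripping the bar, because the guard snaps shut when let go. Keep the vial upright and leave the other things on the bench where they are.

Things in the scene. Friction and masses are not known exactly. Their poses are not given: they have to be found in the camera images.
- vise: the vise, fixed to the bench: a 160 x 156 x 12 mm grey base plate and, beside it on the robot's right, a grey gear box 72 mm square and 50 mm high with the crank. Origin under the middle of the base plate on the bench top; z up, x towards the back (from the guard's bar to its hinge), y to the left, away from the crank. It stands at a different place and turned by up to 0.25 rad either way each time
- crank_axis (a point): point on the upright axis of the crank at the height of the knob's middle (97 mm above the bench)
- knob_mid (a point): middle of the crank's black upright knob, 18 mm in diameter and 48 mm high (72 to 120 mm above the bench), which spins freely on its pin, so that it can be held while it goes round the axis at 45 mm radius. The crank arm's top lies 1 mm below the knob (71 mm above the bench). Everything on the vise is lower than the knob's middle while the guard is shut, except the guard's bar, 100 mm high
- crank (a joint): crank angle, rad; grows clockwise as seen from above. At 0 the arm points along the vise's +x, at 1.57 along its -y, at 3.14 along its -x. It starts between 0 and 0.8. It moves the jaw 8 mm a radian towards the fixed jaw; the jaw grips the vial from about 2.8 on. The jaw face is spring-backed (2 N a mm): at 3.1 it presses with about 5 to 6 N, and a stop ends the travel at 3.3 with about 9 N. It takes about 3 N at the knob to turn and stays where it is left
- jaw: sliding jaw face, 56 mm along x, 40 mm high, inside the guard on the crank's side of the vial, moves along the vise's y; origin is not on the face (it lies in the middle of the vise on the bench at crank 0)
- fixed_jaw: fixed steel jaw, 60 x 28 x 43 mm, on the base plate on the left of the vial; rubber face 12 mm to the left of its origin, which lies on the base plate's top in the middle
- vial_mid (a point): half-way up the vial with a black screw cap, 15 mm in diameter, 68 mm high, upright on the base plate inside the guard between the jaws, 1 to 6 mm clear of the fixed jaw at the start; z is the vial's own axis
- guard (a joint): opening angle of the clear guard, rad: 0 shut, 0.873 is the wanted 50 degrees, 1.4 its stop. Its weight and a spring pull it shut (about 2 N at the bar when shut, 3 to 4 N at 50 degrees)
- guard_hinge (a point): middle of the guard's hinge line, which runs along the vise's y, 60 mm above the bench at the back of the base plate. Shut, the clear guard (142 x 142 mm) reaches from it to the front, top face 90 mm above the bench. Left of the vise at the back, by the sink, stands a tall black tap with an arm: pass in front of it
- bar_mid (a point): middle of the guard's black round grip bar, 14 mm in diameter and 86 mm long along the vise's y; it spins freely on its rod, so that it can be pinched from above and swung up without turning the gripper. With the guard shut it lies 182 mm in front of the hinge and 40 mm above it (186 mm from it), with 32 mm clear between the bar and the guard's front wall
- guard_bar: the same grip bar; origin at its middle
- beaker: small clear beaker, 60 mm wide, 80 mm high, bystander; origin under its middle
- bench_timer: white timer, 66 x 66 x 19 mm, bystander; origin under its middle
- tape: roll of masking tape, 76 mm wide, 19 mm high, bystander; origin under its middle
- pp_flask: translucent flask, 66 mm wide, 150 mm high, bystander; origin under its middle
- pen: marker pen lying down, 135 mm long, bystander; origin under its middle

How it is judged (in metres and radians):
On the way:
1. the vial is clamped between the jaws with the guard still shut (contact force between each of jaw, fixed_jaw and sample_vial above 1.5 N and value of joint guard below 0.15 rad), for 0.3 s.
At the end, for the whole second after the job is handed in: The vial is upright (within 9 degrees) and clamped between both jaws (over 1.5 N on each); the guard stands still at 50 degrees, give or take 6, with its bar in the fingers (contact force between each of jaw, fixed_jaw and sample_vial above 1.5 N and angle between vial_mid's own z axis and vertical below 0.15 rad and value of joint guard between 0.768 and 0.978 rad and velocity of joint guard between -0.1 and 0.1 rad/s and contact force between the fingers and guard_bar above 1 N); the arm keeps its last pose, push and grip.
It fails at once if the vial is tipped over (angle between vial_mid's own z axis and vertical above 0.4 rad).
It fails at once if another thing on the bench is shifted by more than 3 cm (distance of any of beaker, bench_timer, tape, pp_flask, pen from where it was at the start of the episode above 0.03 m).
It also fails if it takes over 54 s, if anything falls off the work surface, if the arm or the gripper's body presses on something with over 40 N, if the wrist force passes 120 N, or if a joint passes its speed limit or range.

### The arm

A 6-joint arm with a two-finger parallel gripper is mounted at the origin on a cart in front of the work surface, level with it; the furniture and walls round the work are solid. World frame = base frame: x ahead of the robot, y to its left, z up, the work surface at z = 0. Lengths are in mm, angles in rad, forces in N, time in s.
With the tool pointing down it reaches from about 375 to 925 mm from the base axis. Payload 5.7 kg.
Tool frame: the origin (TCP) lies at the very end of the fingers, on their centre line; the grasp point (between the pads) lies behind it (robot.pinch_z is the z of the grasp point in the tool frame, in mm); z points along the fingers, y is the line along which they close (so a half turn about z gives the same grasp; the last joint's range is limited). The gripper opens to 88 mm and grips with 3 to 60 N. Pads are 20 mm wide; open, the fingers measure 115 mm over their backs; the gripper's body (75 mm by 178 mm) begins 61 mm behind the grasp point.
Start: joints at [1.025, 0.359, 1.51, -0, 1.272, -0.115], TCP at [250.547, 545.15, 222.623] pointing down, gripper open.
Joint ranges: [-2.97, 2.97], [-1.01, 2.36], [0.21, 2.38], [-0.96, 4.11], [0.2, 2.71], [-2.98, 2.98]. Speed limits (rad/s): [2.39, 2.39, 3.14, 3.14, 3.14, 3.14].

### API

Orientations are given as a rotation vector (axis times angle).
In Python, from plant import robot, cams, order gives the robot as it stands.
- The arm moves only by the shell command python3 -m inch 'ROWS' [FORCE]. ROWS is JSON, a list that holds one entry, the list of rows, each a list of 5 numbers: the opening in per cent of the stroke, from 0 (shut) to 100 (fully open), then the shift along the tool's x, y, z in cm, then the turn about the tool's z in degrees. A call has 1 to 5 rows; each row is the pose to reach, as a shift and turn from the pose commanded when the call began, along the tool's axes at that moment; what a row does not reach only later rows make up. A row lasts 1/10 s, in which the tool goes at most 50 mm and 8.59 degrees, less where a joint would pass 70% of its speed; a pose out of reach is approached as far as the arm can. A call with a gripper value outside its range is refused whole. The fingers move at their own pace and stop on an object; FORCE is the grip in N (left out, the last holds). Time passes only in rows, so rows that repeat a pose let the fingers close. It gives the time, the measured TCP pose, the force, the opening and the grip force at its end, in the units of the state.
- robot.sense(): the state, without advancing time (a new reading comes with each control period).
- cams.read_camera(name): name is "scene" or "side" or "wrist"; returns a dict with "image" (420x560x3 uint8, blue, green, red), "fx", "fy", "cx", "cy" (pixels), "origin" and "rotation" of the camera in the world. Camera axes: x right, y up, looking along -z (the intrinsics and any distortion apply to the point x, -y, -z); pixel columns grow to the right and rows downward; lengths in mm; the calibration is good to about 2 mm. A picture is of the moment at which its call begins. There is no depth.
- order.close_job(): hands the job in; it is judged then, once.
The state is a dict: "time_s": time; "qpos": joint angles; "qvel": joint speeds; "joint_efforts": joint torques, N m; "ee_pos": TCP position; "eef_rot": TCP orientation; "wrist_force": force on the tool from outside, world axes, zero at the start; "wrist_torque": the same for the moment, N m; "opening": finger opening in mm; "finger_force": force on a finger pad.
Only numpy, scipy, OpenCV 4.12 (cv2) and the standard library are available. Lean on these libraries where they do the work, as an engineer would, in place of code of your own. Each camera call takes 0.05 s, during which the arm holds its last target. There are 200 camera calls.

## Working session

There is one attempt and no reset: what is moved stays moved. The work goes in short steps, Python scripts to look and compute and a shell command to move; the robot and the scene stay as the last step left them, time stands still between calls to the robot, and variables do not carry over. Pictures are saved under pics/ and viewed, at most 10 in all, crops included, and the job is handed in when it is done.

```bash
ls; mkdir -p pics; python3 - <<'E'
from plant import robot,cams
import cv2
s=robot.sense();print({k:s[k] for k in('time_s','ee_pos','eef_rot','opening','wrist_force')},robot.pinch_z)
for n in('scene','side','wrist'):
    c=cams.read_camera(n);cv2.imwrite(f'pics/{n}0.png',c['image']);print(n,{k:v for k,v in c.items() if k!='image'})
E
```

```text
pics
{'time_s': 0.0, 'ee_pos': array([250.2160801 , 544.5914617 , 221.84065018]), 'eef_rot': array([-6.71392279e-01, -3.06841652e+00,  2.66390781e-03]), 'opening': 87.77667565308545, 'wrist_force': array([ 0.10055933,  1.12946497, -0.82938043])} -18.700000000000003
scene {'fx': 427.50193213895164, 'fy': 427.50193213895164, 'cx': 277.05876932549336, 'cy': 205.65530597279158, 'origin': array([ -58.65612826, -502.49526161,  942.41942272]), 'rotation': array([ 0.69791252, -0.3331219 , -0.81405887])}
side {'fx': 414.4159189610511, 'fy': 414.4159189610511, 'cx': 282.35940173400036, 'cy': 210.19994175609474, 'origin': array([  66.05751907, -896.59741177,  478.1754257 ]), 'rotation': array([ 1.16669555, -0.32300713, -0.43656023])}
wrist {'fx': 353.74351123737324, 'fy': 353.74351123737324, 'cx': 278.0662231610021, 'cy': 209.04391612225328, 'origin': array([188.04287924, 573.35255763, 385.41105279]), 'rotation': array([-0.22960816, -0.14590081,  1.13231165])}
```

View pics/scene0.png

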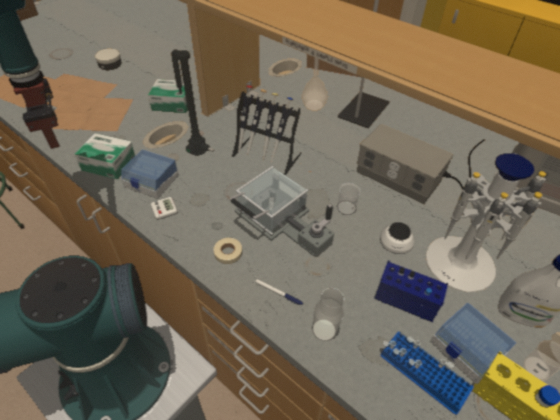

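View pics/side0.png

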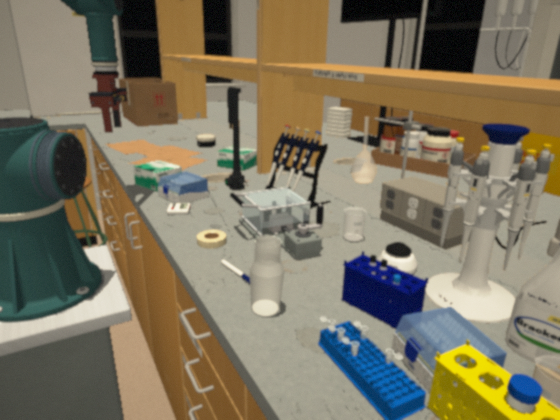

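The vise is at about (270,205) in scene and (275,215) in side. The knob is at about (329,212) in scene and (320,213) in side. I'll enlarge both.

```bash
python3 - <<'E'
import cv2,numpy as np
a=cv2.imread('pics/scene0.png')[160:260,220:350];b=cv2.imread('pics/side0.png')[175:265,220:350]
f=lambda i:cv2.resize(i,(780,i.shape[0]*6),interpolation=cv2.INTER_CUBIC)
cv2.imwrite('pics/c1.png',f(a));cv2.imwrite('pics/c2.png',f(b))
E
```

```text
(no output)
```

View pics/c1.png

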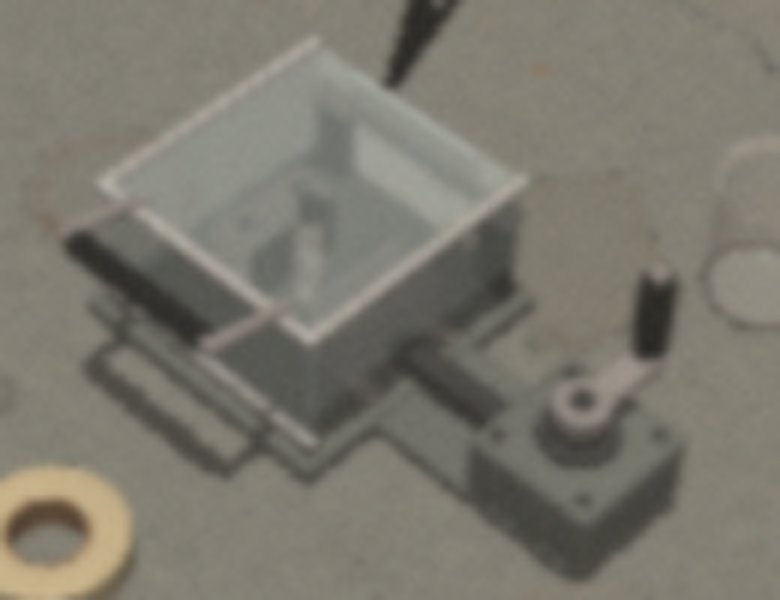

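View pics/c2.png

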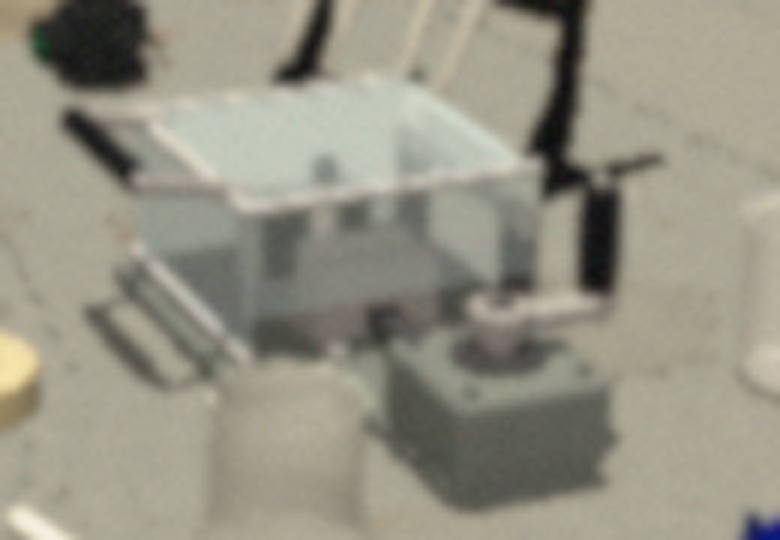

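The crops show these positions, in crop pixels (6x):

| Feature | Scene crop | Side crop |
|---|---|---|
| Knob middle | (655,313) | (600,235) |
| Crank hub top | (582,402) | (497,302) |
| Bar ends | (70,240), (200,338) | (70,115), (133,178) |

The guard's top corners are visible in both views.

```bash
cat > h.py <<'E'
import numpy as np,cv2
from scipy.spatial.transform import Rotation as R
def ray(c,u,v):
    d=R.from_rotvec(c['rotation']).apply([(u-c['cx'])/c['fx'],-(v-c['cy'])/c['fy'],-1.]);return np.array(c['origin']),d/np.linalg.norm(d)
def tri(rs):
    A=sum(np.eye(3)-np.outer(d,d) for o,d in rs);b=sum((np.eye(3)-np.outer(d,d))@o for o,d in rs)
    p=np.linalg.solve(A,b);return p,max(np.linalg.norm((np.eye(3)-np.outer(d,d))@(p-o)) for o,d in rs)
def plane(r,z): o,d=r;return o+d*(z-o[2])/d[2]
E
python3 - <<'E'
from h import *
from plant import cams
a,b=cams.read_camera('scene'),cams.read_camera('side')
for n,p,q in [('knob',(655,313),(600,235)),('ktop',(657,270),(602,178)),('kbot',(652,355),(598,290)),('hub',(582,402),(497,302)),('barL',(70,240),(70,115)),('barR',(200,338),(133,178)),
 ('gBL',(315,40),(375,75)),('gFL',(105,182),(152,122)),('gFR',(310,340),(240,203)),('gBR',(525,182),(540,165)),('cap',(312,205),(325,170))]:
    x,e=tri([ray(a,220+p[0]/6-.4,160+p[1]/6-.4),ray(b,220+q[0]/6-.4,175+q[1]/6-.4)]);print(n,x.round(1),round(e,1))
E
```

```text
knob [ 618.6 -115.3   99.6] 0.3
ktop [ 620.6 -111.8  123.3] 0.1
kbot [ 616.1 -118.8   76.5] 0.8
hub [ 571.7 -112.2   77.6] 0.1
barL [476.8 108.3 103.9] 0.7
barR [471.8  24.5 102.5] 0.3
gBL [648.4 117.3  99.1] 5.5
gFL [530.2 138.7  82.1] 2.0
gFR [506.6  -8.9  96.6] 0.4
gBR [652.5 -16.8  92.1] 0.8
cap [584.4  58.3  76.7] 0.7
```

```bash
cat >> h.py <<'E'
def need(x,y,z,ydeg=None):
    from plant import robot
    s=robot.sense();T=R.from_rotvec(s['eef_rot']);d=T.inv().apply(np.array([x,y,z])-s['ee_pos'])/10
    yt=T.apply([0,1,0]);a=np.degrees(np.arctan2(yt[1],yt[0]))
    print('shift cm',d.round(2),'y_tool deg',a.round(2),'turn', None if ydeg is None else round((a-ydeg+180)%360-180,1),'t',round(s['time_s'],2),'pos',s['ee_pos'].round(1),'F',s['wrist_force'].round(1),'op',round(s['opening'],1),round(float(np.max(s['finger_force'])),1))
E
python3 - <<'E'
from h import *
from plant import cams
a=cams.read_camera('scene')
for n,u,v in [('flask',325,330),('beaker',346,206),('tape',228,250),('timer',164,208),('pen',279,291),('tap',197,146)]: print(n,plane(ray(a,u,v),0).round())
need(450,20,222,-3.4); need(450,-60,222,-3.4)
E
python3 -m inch '[[[100,-4,-4,0,8],[100,-8,-8,0,16],[100,-12,-12,0,24],[100,-16,-16,0,32],[100,-20,-20,0,40]]]'; python3 -c "
from h import need;need(450,-60,222,-3.4)"
```

```text
flask [ 384. -286.    0.]
beaker [752. -95.  -0.]
tape [400.  55.   0.]
timer [385. 310.   0.]
pen [ 394. -135.    0.]
tap [646. 454.   0.]
shift cm [-40.05 -39.37   0.06] y_tool deg 65.32 turn 68.7 t 0.3 pos [250.5 545.  222.4] F [ 1.   0.1 -0. ] op 88.1 0.0
shift cm [-43.4  -46.64   0.06] y_tool deg 65.32 turn 68.7 t 0.3 pos [250.5 545.  222.4] F [ 1.   0.1 -0. ] op 88.1 0.0
time_s: 0.8
ee_pos: [337.6, 309.0, 222.8]
eef_rot: [1.687, 2.65, 0.001]
wrist_force: [0.9, 0.7, 0.1]
opening: 88.0
finger_force: 0.0
shift cm [-38.19  -5.43   0.08] y_tool deg 25.03 turn 28.4 t 0.8 pos [337.6 309.  222.8] F [0.9 0.7 0.1] op 88.0 0.0
```

```bash
python3 -m inch '[[[100,-6,-0.8,0,7],[100,-12,-1.6,0,14],[100,-18,-2.4,0,21],[100,-24,-3.2,0,28.4],[100,-28,-3.8,0,28.4]]]'>/dev/null; python3 -c "
from h import need;need(560,-110,222,-3.4)"
```

```text
shift cm [-17.18  15.67   0.11] y_tool deg -3.29 turn 0.1 t 1.3 pos [413.4  70.5 223. ] F [ 0.7 -0.1 -0.1] op 87.8 0.0
```

```bash
python3 -m inch '[[[100,-4,3.5,0,0],[100,-8,7,0,0],[100,-12,10.5,0,0],[100,-16,14,0,0],[100,-17,15.5,0,0]]]'>/dev/null; python3 -m inch '[[[100,0,0,0,0],[100,0,0,0,0]]]'; python3 -c "
from h import *
from plant import cams
c=cams.read_camera('wrist');cv2.imwrite('pics/w1.png',c['image']);print(c['origin'],c['rotation'])
need(617,-115,222,-3.4)"
```

```text
time_s: 2.0
ee_pos: [558.4, -105.8, 222.2]
eef_rot: [-2.281, -2.159, 0.001]
wrist_force: [-0.0, 0.0, 0.1]
opening: 87.6
finger_force: 0.0
[562.57923067 -37.40944081 385.69717367] [-0.25521192  0.00627964 -0.05589471]
shift cm [-0.68  5.97  0.01] y_tool deg -3.09 turn 0.3 t 2.05 pos [ 557.7 -105.   222.2] F [-0.6  0.  -0.5] op 87.7 0.0
```

View pics/w1.png

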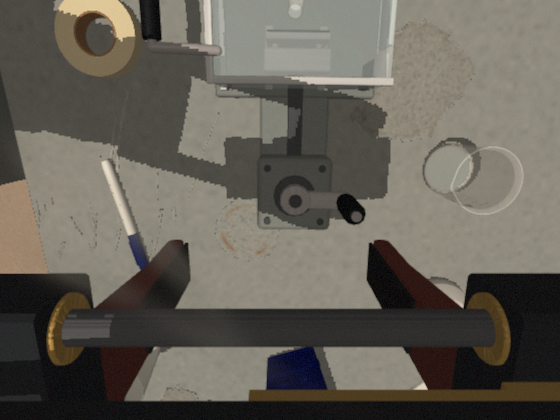

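The wrist view shows the knob top at (356,217) and its bottom at (343,202). The hub is at (295,199), the gear box corners at (258,158), (330,157), (328,228) and (258,228), and the bar's right end at about (150,38).

```bash
python3 - <<'E'
from h import *
from plant import cams
w,a,b=[cams.read_camera(n) for n in('wrist','scene','side')]
S=lambda u,v:ray(a,219.6+u/6,159.6+v/6)
D=lambda u,v:ray(b,219.6+u/6,174.6+v/6)
for n,r in [('ktop',[ray(w,356,217),S(657,270),D(602,178)]),('kbot',[ray(w,343,202),S(652,355),D(598,290)]),('hub',[ray(w,295,199),S(582,402),D(497,302)]),('barR',[ray(w,150,38),S(200,338),D(133,178)])]:
    x,e=tri(r);print(n,x.round(1),round(e,1))
print('ktop@120',plane(ray(w,356,217),120).round(1),'kbot72',plane(ray(w,343,202),72).round(1),'hub78',plane(ray(w,295,199),78).round(1))
for u,v in[(258,158),(330,157),(328,228),(258,228)]:print(plane(ray(w,u,v),50).round(1))
print(plane(ray(w,295,228),50).round(1))
E
```

```text
ktop [ 618.3 -113.9  125.1] 1.1
kbot [ 617.7 -116.    74.2] 1.8
hub [ 573.4 -109.9   75.5] 1.3
barR [471.5  24.3 102.8] 0.4
ktop@120 [ 618.7 -115.6  120. ] kbot72 [ 617.1 -115.    72. ] hub78 [ 573.3 -108.4   78. ]
[541.1 -73.3  50. ]
[609.1 -76.1  50. ]
[ 605.8 -146.3   50. ]
[ 536.3 -142.5   50. ]
[ 573.  -144.5   50. ]
```

```bash
python3 -m inch '[[[50,-0.4,3,0,0],[50,-0.8,6,0,0],[50,-0.8,6,4,0],[50,-0.8,6,8,0],[50,-0.8,6,9,0]]]' 20 >/dev/null;python3 -m inch '[[[50,0,0,0,0],[50,0,0,0,0]]]'>/dev/null; python3 -c "
from h import *
from plant import cams
need(618,-115,81,-3.2)
c=cams.read_camera('wrist');cv2.imwrite('pics/w2.png',c['image'])"
```

```text
shift cm [ 0.17 -0.11  5.33] y_tool deg -3.05 turn 0.1 t 2.9 pos [ 618.9 -116.7  134.3] F [ 0.9 -0.5  0.4] op 43.7 0.0
```

View pics/w2.png

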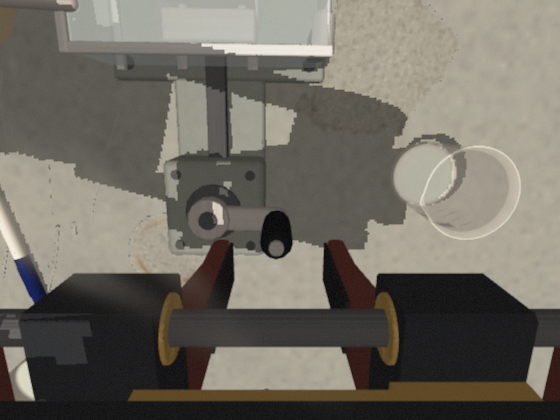

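The knob top (276,248) sits between the finger tips (230 and 332), centred along y. I'll descend and close.

```bash
python3 -m inch '[[[50,0.15,-0.1,2,0],[50,0.15,-0.1,4,0],[50,0.15,-0.1,5.3,0],[50,0.15,-0.1,5.3,0],[0,0.15,-0.1,5.3,0]]]' 20 ;python3 -m inch '[[[0,0,0,0,0],[0,0,0,0,0],[0,0,0,0,0],[0,0,0,0,0]]]'; python3 - <<'E'
from h import *
need(618,-115,81,-3.2)
t0=.067
for t in np.arange(t0,3.2,.14): print(round(t,2),(-4.5*(np.sin(t)-np.sin(t0))).round(2),(4.5*(np.cos(t)-np.cos(t0))).round(2))
E
```

```text
time_s: 3.45
ee_pos: [617.9, -115.5, 80.6]
eef_rot: [2.28, 2.16, 0.001]
wrist_force: [0.1, 0.4, 0.6]
opening: 38.9
finger_force: 0.0
time_s: 3.85
ee_pos: [617.9, -115.5, 80.4]
eef_rot: [2.279, 2.16, 0.001]
wrist_force: [1.0, -0.5, 3.0]
opening: 18.0
finger_force: 20.0
shift cm [ 0.05  0.01 -0.06] y_tool deg -3.08 turn 0.1 t 3.85 pos [ 617.9 -115.5   80.4] F [ 1.  -0.5  3. ] op 18.0 20.0
0.07 -0.0 0.0
0.21 -0.62 -0.09
0.35 -1.23 -0.26
0.49 -1.8 -0.51
0.63 -2.34 -0.85
0.77 -2.82 -1.25
0.91 -3.24 -1.72
1.05 -3.6 -2.24
1.19 -3.87 -2.8
1.33 -4.07 -3.4
1.47 -4.17 -4.02
1.61 -4.2 -4.65
1.75 -4.13 -5.28
1.89 -3.98 -5.89
2.03 -3.74 -6.47
2.17 -3.42 -7.02
2.31 -3.03 -7.51
2.45 -2.58 -7.95
2.59 -2.07 -8.32
2.73 -1.51 -8.61
2.87 -0.92 -8.82
3.01 -0.3 -8.95
3.15 0.33 -8.99
```

```bash
python3 -m inch '[[[0,-0.62,-0.09,0,0],[0,-1.23,-0.26,0,0],[0,-1.8,-0.51,0,0],[0,-2.34,-0.85,0,0],[0,-2.82,-1.25,0,0]]]'; python3 -m inch '[[[0,0,0,0,0]]]'; python3 -c "
from h import *
need(573.2,-109.5,81)"
```

```text
time_s: 4.35
ee_pos: [604.5, -144.2, 80.4]
eef_rot: [2.279, 2.158, 0.002]
wrist_force: [3.9, 1.3, 5.2]
opening: 17.7
finger_force: 20.0
time_s: 4.45
ee_pos: [603.7, -144.9, 80.4]
eef_rot: [2.279, 2.158, -0.0]
wrist_force: [1.4, -2.2, 5.2]
opening: 17.5
finger_force: 20.0
shift cm [ 3.37 -3.24 -0.07] y_tool deg -3.12 turn None t 4.45 pos [ 603.7 -144.9   80.4] F [ 1.4 -2.2  5.2] op 17.5 20.0
```

```bash
python3 -m inch '[[[0,-0.42,-0.47,0,0],[0,-0.78,-0.99,0,0],[0,-1.05,-1.55,0,0],[0,-1.25,-2.15,0,0],[0,-1.35,-2.77,0,0]]]'; python3 -m inch '[[[0,0,0,0,0],[0,0,0,0,0]]]'; python3 -c "
from h import *
need(573.2,-109.5,81)
A=np.array([[617.9,-115.5],[603.7,-144.9]]);
from plant import robot
from scipy.optimize import fsolve
p=np.vstack([A,robot.sense()['ee_pos'][:2]]);print(fsolve(lambda c:[np.hypot(*(p[i]-c[:2]))-c[2] for i in range(3)],[573,-109,45]))"
```

```text
time_s: 4.95
ee_pos: [575.7, -156.9, 80.4]
eef_rot: [2.278, 2.158, 0.0]
wrist_force: [3.6, -2.3, 5.9]
opening: 17.6
finger_force: 20.0
time_s: 5.15
ee_pos: [574.3, -156.9, 80.3]
eef_rot: [2.279, 2.16, -0.003]
wrist_force: [0.4, -3.5, 8.3]
opening: 17.1
finger_force: 20.0
shift cm [ 4.72 -0.37 -0.08] y_tool deg -3.07 turn None t 5.15 pos [ 574.3 -156.9   80.3] F [ 0.4 -3.5  8.3] op 17.1 20.0
[ 573.16763835 -112.02382532   44.86722601]
```

```bash
python3 -m inch '[[[0,-0.03,-0.63,0,0],[0,0.06,-1.26,0,0],[0,0.21,-1.87,0,0],[0,0.45,-2.45,0,0],[0,0.77,-3.0,0,0]]]'; python3 -m inch '[[[0,0,0,0,0]]]'; python3 - <<'E'
from h import *
need(573.2,-112,81)
from plant import robot
p=robot.sense()['ee_pos'];d=p[:2]-[573.2,-112];t=-np.arctan2(d[1],d[0])-.055;print('theta',t,np.hypot(*d))
for q in np.arange(t+.14,3.3,.14):print(round(q,2),(-4.5*(np.sin(q)-np.sin(t))).round(2),(4.5*(np.cos(q)-np.cos(t))).round(2))
E
```

```text
time_s: 5.65
ee_pos: [545.4, -147.5, 80.3]
eef_rot: [2.278, 2.159, -0.002]
wrist_force: [1.4, -3.3, 7.7]
opening: 17.4
finger_force: 20.0
time_s: 5.75
ee_pos: [544.2, -146.5, 80.2]
eef_rot: [2.28, 2.161, -0.002]
wrist_force: [-0.6, -1.1, 9.6]
opening: 17.3
finger_force: 20.0
shift cm [ 3.6   2.72 -0.08] y_tool deg -3.08 turn None t 5.75 pos [ 544.2 -146.5   80.2] F [-0.6 -1.1  9.6] op 17.3 20.0
theta 2.2153963058660424 45.110140141166596
2.36 0.41 -0.48
2.5 0.89 -0.89
2.64 1.42 -1.23
2.78 1.99 -1.5
2.92 2.59 -1.68
3.06 3.21 -1.78
3.2 3.84 -1.79
```

```bash
python3 -m inch '[[[0,0.41,-0.48,0,0],[0,0.89,-0.89,0,0],[0,1.42,-1.23,0,0],[0,1.99,-1.5,0,0],[0,2.59,-1.68,0,0]]]'; python3 -m inch '[[[0,0.4,-0.08,0,0],[0,0.8,-0.11,0,0],[0,1.2,-0.11,0,0],[0,1.2,-0.11,0,0],[0,1.2,-0.11,0,0]]]'; python3 - <<'E'
from h import *
need(573.2,-112,81)
from plant import robot,cams
p=robot.sense()['ee_pos'];d=p[:2]-[573.2,-112];t=-np.arctan2(d[1],d[0])-.055;print('theta',t,np.hypot(*d))
i=cams.read_camera('side')['image'][175:265,220:350];j=cams.read_camera('scene')['image'][160:250,220:350]
cv2.imwrite('pics/d.png',cv2.resize(np.hstack([i,j]),(780,270),interpolation=cv2.INTER_CUBIC))
E
```

```text
time_s: 6.25
ee_pos: [528.8, -120.3, 80.2]
eef_rot: [2.279, 2.161, -0.004]
wrist_force: [-0.3, -4.0, 9.1]
opening: 17.7
finger_force: 20.0
time_s: 6.75
ee_pos: [528.2, -107.6, 80.2]
eef_rot: [-2.28, -2.161, 0.003]
wrist_force: [-2.2, -2.3, 11.6]
opening: 17.5
finger_force: 20.0
shift cm [-0.2   4.52 -0.09] y_tool deg -3.06 turn None t 6.75 pos [ 528.2 -107.6   80.2] F [-2.2 -2.3 11.6] op 17.5 20.0
theta -3.1001437269013077 45.2144207526399
```

View pics/d.png

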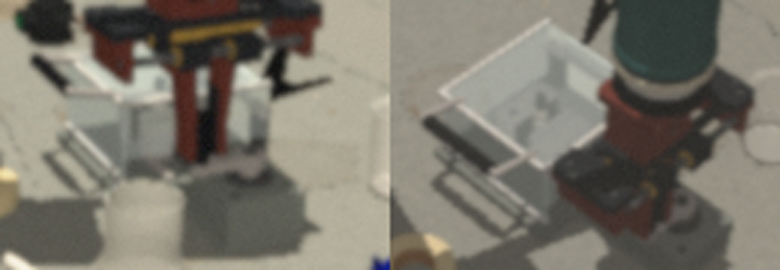

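θ ≈ 3.18, the vial is still upright and the guard is shut. I'll release the knob, rise, and go above the bar.

```bash
python3 -m inch '[[[45,0,0,0,0],[45,0,0,0,0],[45,0,0,0,0],[45,0,0,-3,0],[45,0,0,-7,0]]]'; python3 -m inch '[[[42,0,0,-1,0],[42,4,-1,-1,0],[42,8,-3,-1,0],[42,12,-5,-1,0],[42,16,-6,-1,0]]]' >/dev/null; python3 -m inch '[[[42,0,0,0,0],[42,0,0,0,0]]]'>/dev/null; python3 - <<'E'
from h import *
need(474,66,85,-3.3)
from plant import cams
c=cams.read_camera('wrist');cv2.imwrite('pics/w3.png',c['image'])
a,b=cams.read_camera('scene'),cams.read_camera('side')
for n,k in(('scene1',a),('side1',b)):cv2.imwrite(f'pics/{n}.png',k['image'])
print([c[k] for k in('origin','rotation')])
E
```

```text
time_s: 7.35
ee_pos: [526.8, -106.0, 148.0]
eef_rot: [-2.276, -2.157, 0.006]
wrist_force: [1.7, 0.6, 0.2]
opening: 39.6
finger_force: 0.0
shift cm [ 0.9  -0.39  7.41] y_tool deg -2.93 turn 0.4 t 8.05 pos [477.5  56.8 159.1] F [ 0.6 -0.8  0.2] op 37.0 0.0
[array([481.4339281 , 125.40351282, 322.56837036]), array([-0.25639685,  0.00557283, -0.05222834])]
```

View pics/w3.png

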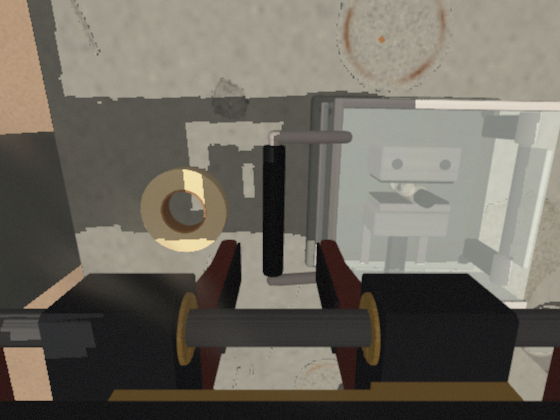

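The vial at (405,188) sits between the jaws. The bar runs from (274,146) to (273,275), and the fingers straddle its line.

```bash
python3 - <<'E'
from h import *
from plant import cams
c=cams.read_camera('wrist')
p=[plane(ray(c,u,v),101) for u,v in((274,146),(273,275))];print(p);m=(p[0]+p[1])/2;print(m)
need(m[0],m[1],85,-3.2)
E
```

```text
[array([479.53373113, 106.18873949, 101.        ]), array([473.74032878,  19.53637551, 101.        ])]
[476.63702996  62.8625575  101.        ]
shift cm [ 0.76 -0.24  7.44] y_tool deg -3.17 turn 0.0 t 8.25 pos [478.6  55.2 159.4] F [-0.3 -0.5 -0. ] op 36.7 0.0
```

```bash
python3 -m inch '[[[42,0.8,-0.25,1,0],[42,0.8,-0.25,3,0],[42,0.8,-0.25,5,0],[42,0.8,-0.25,7,0],[42,0.8,-0.25,7.4,0]]]' ; python3 -m inch '[[[42,0,0,0,0],[0,0,0,0,0],[0,0,0,0,0],[0,0,0,0,0],[0,0,0,0,0]]]' 30; python3 -c "
from h import *
need(476,63,85,-3.2)"
```

```text
time_s: 8.75
ee_pos: [474.2, 64.2, 83.3]
eef_rot: [-2.279, -2.157, 0.005]
wrist_force: [-0.3, 0.2, 0.3]
opening: 36.8
finger_force: 0.0
time_s: 9.25
ee_pos: [474.6, 64.6, 85.9]
eef_rot: [-2.279, -2.16, 0.003]
wrist_force: [-4.3, 0.2, 4.2]
opening: 13.4
finger_force: 30.0
shift cm [-0.15  0.15  0.09] y_tool deg -3.09 turn 0.1 t 9.25 pos [474.6  64.6  85.9] F [-4.3  0.2  4.2] op 13.4 30.0
```

```bash
python3 -m inch '[[[0,0,0.42,-1.57,0],[0,0,0.97,-3.1,0],[0,0,1.66,-4.57,0],[0,0,2.47,-5.98,0],[0,0,3.4,-7.32,0]]]'; python3 -m inch '[[[0,0,0,0,0]]]'; python3 -c "
from h import *
need(476,63,85,-3.2)"
```

```text
time_s: 9.75
ee_pos: [508.5, 62.3, 159.2]
eef_rot: [-2.279, -2.16, 0.004]
wrist_force: [-1.9, -2.1, -2.3]
opening: 13.3
finger_force: 30.0
time_s: 9.85
ee_pos: [509.4, 62.2, 160.2]
eef_rot: [-2.28, -2.161, 0.003]
wrist_force: [-6.0, -1.2, 1.1]
opening: 13.1
finger_force: 30.0
shift cm [-0.1  -3.32  7.53] y_tool deg -3.08 turn 0.1 t 9.85 pos [509.4  62.2 160.2] F [-6.  -1.2  1.1] op 13.1 30.0
```

Tracking well with small forces. I'll continue to 50°.

```bash
python3 -m inch '[[[0,0,1.04,-1.24,0],[0,0,2.19,-2.39,0],[0,0,3.43,-3.44,0],[0,0,4.76,-4.38,0],[0,0,6.16,-5.19,0]]]'; python3 -m inch '[[[0,0,0,0,0],[0,0,0,0,0],[0,0,0,0,0]]]'; python3 - <<'E'
from h import *
from plant import cams,robot
need(476,63,85,-3.2)
p=robot.sense()['ee_pos']
# angle from swing of the TCP since the grasp (chord in the vise's x-z plane)
d=np.array([(p-[474.6,64.6,85.9])[:2]@[np.cos(.055),-np.sin(.055)],p[2]-85.9]);print('chord',d,'angle by chord',np.degrees(2*np.arcsin(np.hypot(*d)/2/186.3)),'by dir',2*(90-np.degrees(np.arctan2(d[1],d[0]))-12.4))
i=cams.read_camera('side')['image'][135:265,190:350];j=cams.read_camera('scene')['image'][130:260,190:350]
cv2.imwrite('pics/e.png',cv2.resize(np.hstack([i,j]),(800,325),interpolation=cv2.INTER_CUBIC))
E
```

```text
time_s: 10.35
ee_pos: [570.3, 58.2, 211.3]
eef_rot: [-2.28, -2.161, 0.005]
wrist_force: [-3.8, -4.5, -0.7]
opening: 13.4
finger_force: 30.0
time_s: 10.65
ee_pos: [570.2, 58.2, 211.1]
eef_rot: [-2.28, -2.161, 0.005]
wrist_force: [-5.3, -3.4, 4.8]
opening: 13.6
finger_force: 30.0
shift cm [ 0.   -9.4  12.63] y_tool deg -3.08 turn 0.1 t 10.65 pos [570.2  58.2 211.1] F [-5.3 -3.4  4.8] op 13.6 30.0
chord [ 95.75849954 125.2077593 ] angle by chord 50.0545416455381 by dir 50.017290432446245
```

View pics/e.png

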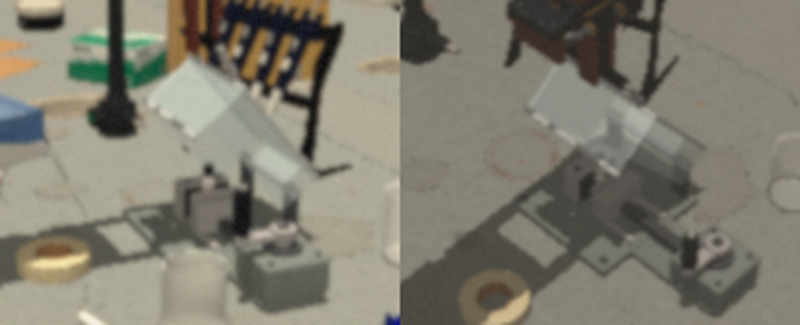

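The guard is held at 50°, the crank is still where I left it, and the vial is upright between the jaws. Handing in.

```bash
python3 -c "
from plant import order
print(order.close_job())"
```

```text
the job is handed in; nothing more can be done
None
```

The vial is clamped upright between the jaws (crank wound to about 3.18 rad with the guard shut), the guard is held at about 50° with the bar gripped at 30 N, and the job was handed in at about 11 s; no verdict was returned.

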